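# Set the bench scale's range and load the parcel stack

## Robot

A 7-joint arm with a two-finger parallel gripper is mounted at the origin on a cart in front of the work surface, level with it; the furniture and walls round the work are solid. World frame = base frame: x ahead of the robot, y to its left, z up, the work surface at z = 0. Lengths are in m, angles in rad, forces in N, time in s.
With the tool pointing down it reaches from about 0.425 to 0.925 m from the base axis. Payload 6.8 kg.
Tool frame: the origin (TCP) lies at the very end of the fingers, on their centre line; the grasp point (between the pads) lies r.pinch_z behind it (r.pinch_z is the distance from the TCP to the grasp point, in m); z points along the fingers, y is the line along which they close (so a half turn about z gives the same grasp; the last joint's range is limited). The gripper opens to 85 mm and grips with 20 to 120 N. Pads are 22 mm wide; open, the fingers measure 114 mm over their backs; the gripper's body (76 mm by 85 mm) begins 54 mm behind the grasp point. The pads swing forward as they close: fully open they stand 13 mm farther back than shut.
Start: joints at [1.03, 0.477, 0.022, 1.555, -0.011, 1.109, -0.083], TCP at [0.283, -0.613, 0.231] pointing down, gripper open.
Joint ranges: [-2.96, 2.96], [-0.34, 2.1], [-1.41, 1.46], [0.24, 2.44], [-1.37, 4.51], [0.17, 1.92], [-2.96, 2.96]. Speed limits (rad/s): [2.39, 2.39, 3.14, 3.14, 3.14, 3.14, 3.14].

## Interface

Orientations are given as a rotation vector (axis times angle).
In Python, from bench import status, grab_frame, camera_model, r gives the robot as it stands. The module is installed in compiled form; this text tells all that it offers.
- The arm moves only by the shell command python3 -m creep 'ROWS' [FORCE]. ROWS is text: rows parted by semicolons, each of 7 numbers parted by spaces: the turn, a rotation vector about the tool's x, y, z in rad, then the shift along the tool's x, y, z in mm, then the opening, from -1 (shut) to 1 (fully open). In form: rx ry rz tx ty tz fingers; .... A call has 1 to 10 rows; each row is the pose to reach, as a shift and turn from the pose commanded when the call began, along the tool's axes at that moment; what a row does not reach only later rows make up. A row lasts 1/8 s, in which the tool goes at most 62.5 mm and 10.7 degrees, less where a joint would pass 70% of its speed; a pose out of reach is approached as far as the arm can. A call with a gripper value outside its range is refused whole. The fingers move at their own pace and stop on an object; FORCE is the grip in N (left out, the last holds). Time passes only in rows, so rows that repeat a pose let the fingers close. It gives the time, the measured TCP pose, the force, the opening and the grip force at its end, in the units of the state.
- status.get_obs(): the state, without advancing time (a new reading comes with each control period).
- grab_frame(name): name is "side" or "top"; returns (picture, depth): 384x512x3 uint8, red, green, blue; 384x512 float32, m along the optical axis (not along the pixel's ray), 0 where there is no reading.
- camera_model(name): a dict with "K" (3x3 intrinsics, pixels), "D" ([k1, k2, p1, p2, k3] as OpenCV has them; the pictures are not rectified), "rvec" (rotation vector, rad) and "tvec" (3), from world to camera coordinates, as OpenCV has them. Camera axes: x right, y down, z forward; pixel columns grow to the right and rows downward; lengths in m; the calibration is good to about 2 mm. A picture is of the moment at which its call begins. camera_model takes no time and is no camera call.
- r.hand_in(): hands the job in; it is judged then, once.
The state is a dict: "clock": time; "joints": joint angles; "qvel": joint speeds; "tau": joint torques, N m; "tcp_pos": TCP position; "orientation": TCP orientation; "contact_force": force on the tool from outside, world axes, zero at the start; "moment": the same for the moment, N m; "grip_width": finger opening in m; "gripper_force": force on a finger pad.
Only numpy, scipy, OpenCV 4.12 (cv2) and the standard library are available. Lean on these libraries where they do the work, as an engineer would, in place of code of your own. Each camera call takes 0.05 s, during which the arm holds its last target. There are 200 camera calls.

## Task

Get the bench scale ready for a dispatch weighing: first turn the black range selector on its sloping panel exactly four clicks clockwise from where it stands now. Then lay the green kit carton flat in the middle of the steel weighing platform with its long side running front to back on the scale, and the white slide pack flat and centred on top of the carton, lengthwise along it, so that nothing overhangs. Leave the other things on the bench where they are.

Things in the scene. Friction and masses are not known exactly. Their poses are not given: they have to be found in the camera images.
- scale: bench scale, fixed, 255 x 150 mm. Origin on the bench under its centre; x from its front (sloping panel, nearest the robot) to its back (platform), y to its left, z up. Light grey console in front, x -130 to -30 mm; its dark panel slopes up toward the back at 30 degrees to the horizontal (23 mm high in front, 77 mm at the back), a small display on its left half
- platform (a point): centre of the top of the flat steel weighing platform (150 mm front to back, 130 mm wide), 55 mm above the bench; axes as those of scale. The back edge of the console is 5 mm in front of the platform and 22 mm higher than it
- selector_grip (a point): point on the range selector's axis, 8 mm below the top of its bar grip. Black selector on the right half of the panel: skirt 47 mm across, 7 mm high; across it a bar 44 mm long, 14 mm wide, standing 28 mm above the skirt. z = turning axis, square to the panel and out of it (leaning 30 degrees toward the front); x = along the bar to the end with the white line; y = across the bar
- selector_pointer (a point): end of the bar grip with the white pointer line, 22 mm from the axis, at the height of selector_grip
- selector (a joint): selector angle, rad, grows clockwise seen facing the panel. 8 click positions 0.5236 apart (0 to 3.665), a white dot at each, dots growing slightly clockwise; stops just past first and last. Starts in one of the first three. A click takes about 0.1 N m (5 N at the bar's ends); past half way it snaps into the next; let go, it centres itself in the nearest
- kit: green kit carton, loose, 0.18 to 0.35 kg, 102 x 65 x 50 mm (x, y, z): grasp across the 65 mm. Origin at the centre of its underside, x along its length
- pack: white paper-wrapped slide pack, loose, 28 x 78 x 25 mm (x, y, z; long way along y), 0.07 to 0.14 kg. Origin at the centre of its underside
- petri_dish: round petri dish, 60 mm across, 14 mm high, loose bystander
- marker: marker pen with blue cap, 130 mm long, 14 mm thick, lying loose, bystander
- sample_jar: small clear jar with a red lid, 41 mm across, 59 mm high, loose bystander
- tape: roll of tape lying flat, 66 mm across, 19 mm high, loose bystander

How it is judged:
On the way, in this order (a step that is already met when the one before it is completed fails the run):
1. the selector rests exactly four clicks clockwise of where it started, at rest (distance of selector_pointer from where it was at the start of the episode between 0.03669 and 0.03938 m and velocity of joint selector between -0.05 and 0.05 rad/s), for 0.3 s.
2. the kit carton lies flat in the middle of the platform, let go (x of kit in the frame of platform between -0.02 and 0.02 m and y of kit in the frame of platform between -0.025 and 0.025 m and z of kit in the frame of platform between -0.004 and 0.004 m and angle between kit's own z axis and vertical below 0.06 rad and angle between the x axis of kit and the x axis of scale, either way round below 0.245 rad and contact force between kit and the fingers below 0.05 N and linear speed of kit below 0.02 m/s), for 0.2 s.
At the end, for the whole second after the job is handed in: Selector at rest 4 clicks clockwise of its start (within 7 deg). Carton flat on the platform, within 20 mm of its middle front to back, 25 mm sideways, lengthwise within 14 deg. Pack flat on it, within 9 mm lengthwise, 12 mm across, 10 deg. Both at rest, let go (all of step 1 and all of step 2 and x of pack in the frame of kit between -0.009 and 0.009 m and y of pack in the frame of kit between -0.012 and 0.012 m and z of pack in the frame of kit between 0.046 and 0.054 m and angle between pack's own z axis and vertical below 0.06 rad and angle between the y axis of pack and the x axis of kit, either way round below 0.175 rad and linear speed of pack below 0.02 m/s and contact force between pack and the fingers below 0.05 N); the robot touches nothing.
It fails at once if a bystander (petri dish, marker, sample jar or tape roll) is moved more than 25 mm (distance of any of petri_dish, marker, sample_jar, tape from where it was at the start of the episode above 0.025 m).
It also fails if it takes over 72 s, if anything falls off the work surface, if the arm or the gripper's body presses on something with over 40 N, if the wrist force passes 120 N, or if a joint passes its speed limit or range.

## Working session

There is one attempt and no reset: what is moved stays moved. The work goes in short steps, Python scripts to look and compute and a shell command to move; the robot and the scene stay as the last step left them, time stands still between calls to the robot, and variables do not carry over. Pictures are saved under pics/ and viewed, at most 10 in all, crops included, and the job is handed in when it is done.

```bash
mkdir -p pics
cat > h.py <<'E'
import numpy as np, cv2
from scipy.spatial.transform import Rotation as R
from bench import status, grab_frame, camera_model, r
def cam(n):
    m=camera_model(n); return np.array(m["K"]),np.array(m["D"],float),R.from_rotvec(np.ravel(m["rvec"])).as_matrix(),np.ravel(m["tvec"])
def pt(n,u,v,d):  # pixel+depth -> world
    K,D,Rm,t=cam(n); x,y=cv2.undistortPoints(np.array([[[u,v]]],float),K,D)[0,0]
    return Rm.T@(np.array([x*d,y*d,d])-t)
def atz(n,u,v,z):  # pixel ray at height z
    c=pt(n,u,v,0.); p=pt(n,u,v,1.); return c+(p-c)*(z-c[2])/(p-c)[2]
def cloud(n,dep):
    K,D,Rm,t=cam(n); h,w=dep.shape
    uv=np.stack(np.meshgrid(np.arange(w),np.arange(h)),-1).reshape(-1,1,2).astype(float)
    xy=cv2.undistortPoints(uv,K,D)[:,0]; d=dep.reshape(-1,1)
    return ((np.hstack([xy*d,d])-t)@Rm).reshape(h,w,3)
def save(n,f,crop=None,s=1):
    im,d=grab_frame(n); o=im[:,:,::-1]
    if crop: u0,v0,u1,v1=crop; o=o[v0:v1,u0:u1]
    cv2.imwrite(f,cv2.resize(o,None,fx=s,fy=s,interpolation=cv2.INTER_CUBIC)); return im,d
E
python3 - <<'E'
from h import *
for n in("top","side"):
    im,d=save(n,f"pics/{n}0.png",s=1.5); np.savez(f"{n}0.npz",im=im,d=d)
    K,D,Rm,t=cam(n); print(n,-Rm.T@t,Rm[2])
o=status.get_obs();print(o,r.pinch_z)
E
```

```text
top [ 0.46318664 -0.02715196  1.07627748] [ 0.11638673 -0.0098917  -0.99315471]
side [ 0.5923539  -1.03284678  0.62051209] [-0.01152265  0.87360077 -0.48650685]
{'clock': 0.1, 'joints': array([ 1.02988949,  0.47773726,  0.02234668,  1.55635527, -0.0115287 ,
        1.10925058, -0.08308723]), 'qvel': array([-0.00139309, -0.00331144, -0.00016345, -0.00190328,  0.00034172,
       -0.00102356, -0.00082629]), 'tau': array([ 5.02048148e-03, -5.97758925e+01,  1.61406610e+00, -2.81952059e+01,
        1.28514622e-02,  5.04953787e-03,  2.23697958e-05]), 'tcp_pos': array([ 0.28288591, -0.61228733,  0.23040855]), 'orientation': array([-3.06678719e+00, -6.74247278e-01,  6.90905417e-04]), 'contact_force': array([0.00796954, 0.38509514, 0.48423565]), 'moment': array([0.03634607, 0.03012604, 0.0254853 ]), 'gripper_force': 0.0, 'grip_width': 0.08538465082622425} 0.0187
```

View pics/top0.png

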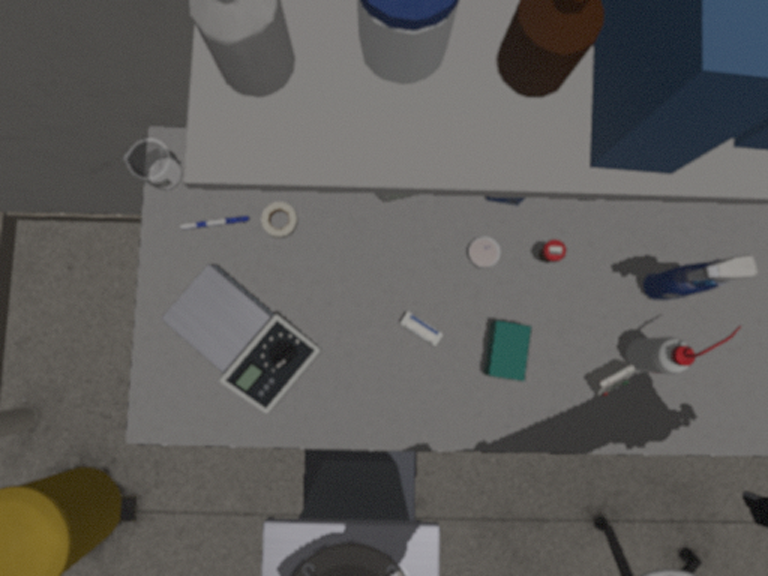

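View pics/side0.png

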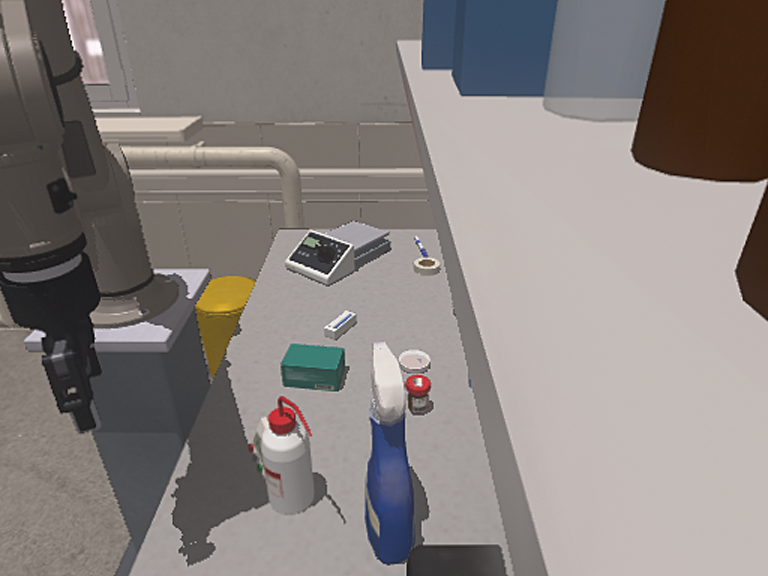

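The top view shows the scale at (268,338)/1.5, the carton at (508,350)/1.5, the pack at (421,328)/1.5, and the tape and pen behind the scale. Next I'll measure them and look at the selector close up.

Run:
```python
from h import *
z=np.load("top0.npz"); im,d=z["im"],z["d"]; P=cloud("top",d); np.save("P.npy",P)
def box(u0,v0,u1,v1,zl,zh,nm,sel=None):
    p=P[v0:v1,u0:u1].reshape(-1,3); m=(p[:,2]>zl)&(p[:,2]<zh)&(d[v0:v1,u0:u1].ravel()>0)
    p=p[m]; c,s,a=cv2.minAreaRect((p[:,:2]*1000).astype(np.float32)); print(nm,len(p),np.round(c,1),np.round(s,1),round(a,1),"z",np.median(p[:,2]).round(4))
box(105,170,200,255,.048,.062,"platform")
box(320,205,360,260,.040,.06,"kit"); box(260,200,300,235,.015,.035,"pack")
box(305,150,340,185,.007,.02,"petri"); box(355,155,385,180,.03,.07,"jar"); box(165,130,205,162,.01,.03,"tape"); box(115,140,168,155,.006,.03,"pen")
box(100,170,215,278,.01,.11,"scale")
print("bench",np.median(P[180:200,220:300,2]),"shelf",P[100:128:5,200].round(3).tolist())
o=im[200:280,140:220,::-1]; cv2.imwrite("pics/sel.png",cv2.resize(cv2.convertScaleAbs(o,alpha=1.5),None,fx=7.4,fy=7.4,interpolation=cv2.INTER_CUBIC))
z=np.load("side0.npz"); o=z["im"][140:195,180:265,::-1]; cv2.imwrite("pics/sels.png",cv2.resize(cv2.convertScaleAbs(o,alpha=1.3),None,fx=9,fy=9,interpolation=cv2.INTER_CUBIC))
```

```text
platform 3038 [493.7 220.6] [227.4 137.7] 52.8 z 0.055
kit 924 [ 466.3 -275.4] [ 67.8 101.2] 81.9 z 0.0501
pack 288 [ 502.9 -117.8] [78.  27.9] 58.5 z 0.0244
petri 353 [ 650.4 -235. ] [57.9 58. ] 45.2 z 0.0133
jar 179 [ 648.6 -353.8] [37.7 38. ] 51.7 z 0.0578
tape 312 [707.6 160.1] [83.5 65.3] 54.5 z 0.0189
pen 184 [697.3 277.1] [ 16.8 129.1] 8.7 z 0.0105
scale 5162 [480.7 210.7] [256.5 149. ] 51.4 z 0.0549
bench 1.776034911853384e-05 shelf [[0.656, 0.048, 0.531], [0.648, 0.047, 0.531], [0.641, 0.047, 0.531], [0.633, 0.047, 0.532], [0.626, 0.046, 0.531], [0.62, 0.047, 0.525]]
```

View pics/sel.png

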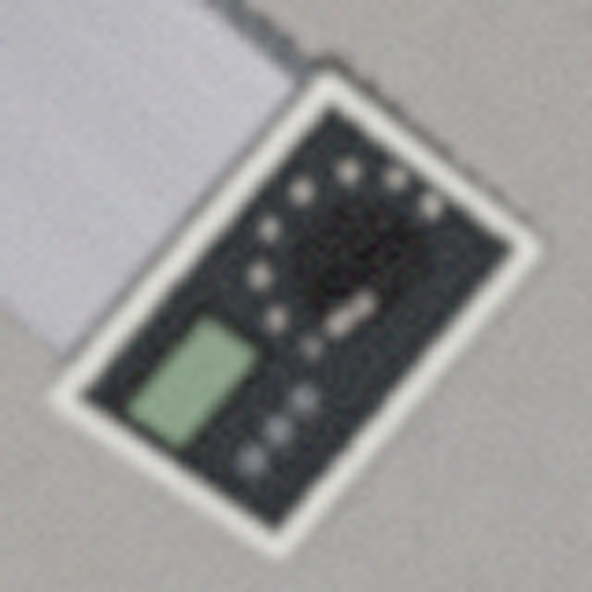

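View pics/sels.png

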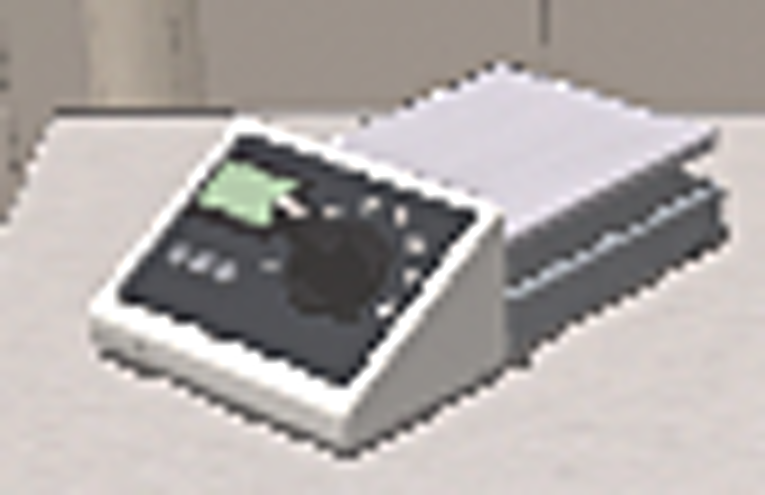

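The top crop shows the dots, the smallest (first) at crop (312,345), then (276,320), (260,275) … (431,205). The white pointer line runs about (335,322)–(370,300), raised above the panel. I'll work out its angle in the panel's frame.

Run:
```python
from h import *
P=np.load("P.npy"); p=P[170:278,100:215].reshape(-1,3); p=p[np.isfinite(p).all(1)]
yaw=np.radians(51.4); O=np.array([.4823,.2127,0]); S=R.from_euler('z',yaw).as_matrix(); q=(p-O)@S
m=(q[:,0]>-.025)&(q[:,0]<.13)&(abs(q[:,1])<.08)&(abs(q[:,2]-.055)<.004); a=q[m]
print("plat ext",np.percentile(a,[.5,99.5],axis=0).round(4)); 
print(cv2.minAreaRect((a[a[:,0]>-.01][:,:2]*1000).astype(np.float32)))
m=(q[:,0]>-.12)&(q[:,0]<-.04)&(q[:,1]>.01)&(q[:,1]<.06); A=np.c_[q[m][:,:2],np.ones(m.sum())]; c,*_=np.linalg.lstsq(A,q[m][:,2],rcond=None); print("panel z=",c,"slope",np.degrees(np.arctan(c[0])))
# panel frame: origin on panel, ez normal, ex up-slope, ey left
t=np.radians(30); ez=np.array([-np.sin(t),0,np.cos(t)]); ex=np.array([np.cos(t),0,np.sin(t)]); B=np.c_[ex,[0,1,0],ez]
o0=np.array([-.08,0,c[2]-.08*c[0]])
g=(q-o0)@B
m=(q[:,0]>-.13)&(q[:,0]<-.02)&(g[:,2]>.003)&(abs(q[:,1])<.07)&(q[:,2]>.02)
k=g[m]; h=k[k[:,2]>.022]; print("high",len(h),np.percentile(h[:,2],[5,50,95]))
print("skirt+bar",len(k),np.percentile(k,[1,50,99],axis=0).round(4))
print("bar",cv2.minAreaRect((h[:,:2]*1000).astype(np.float32)), h.mean(0))
# pixels -> plane at height hh
C=pt("top",0,0,0.)
def onplane(u,v,hh,n="top"):
    cc=(pt(n,u,v,0.)-O)@S-o0; w=(pt(n,u,v,1.)-O)@S-o0-cc; cc=B.T@cc; w=B.T@w; return cc+w*(hh-cc[2])/w[2]
D=np.array([onplane(140+(x-3.2)/7.4,200+(y-3.2)/7.4,0)[:2] for x,y in[(312,345),(276,320),(260,275),(268,229),(302,190),(348,170),(395,180),(431,205)]])
M=np.c_[2*D,np.ones(8)]; s=np.linalg.lstsq(M,(D**2).sum(1),rcond=None)[0]; ctr=s[:2]; print("ctr",ctr,"rad",np.sqrt(s[2]+ctr@ctr))
ang=lambda e:np.degrees(np.arctan2(e[1]-ctr[1],e[0]-ctr[0])); print("dots",[round(ang(e)) for e in D])
for hh in(.03,.035): 
    for x,y in[(335,322),(370,300),(352,312)]: e=onplane(140+(x-3.2)/7.4,200+(y-3.2)/7.4,hh)[:2];print(hh,"ptr",ang(e).round(1),np.linalg.norm(e-ctr).round(4))
for x,y in[(290,205),(275,195),(303,215)]: e=onplane(180+(x-4)/9,140+(y-4)/9,.035,"side")[:2];print("side",ang(e).round(1),np.linalg.norm(e-ctr).round(4))
print("selector world foot",O+S@(o0+B@np.r_[ctr,0]),"grip",O+S@(o0+B@np.r_[ctr,.027]),"axis",S@ez,"upslope",S@ex)
```

```text
plat ext [[-0.0242 -0.0634  0.0512]
 [ 0.1238  0.0644  0.0588]]
((57.54800796508789, 1.3151626586914062), (134.83392333984375, 130.6334686279297), 0.21060755848884583)
panel z= [ 0.60066278 -0.0070838   0.10051627] slope 30.99167058641267
high 108 [0.02409195 0.03297039 0.03674361]
skirt+bar 285 [[-0.031  -0.0498  0.0031]
 [ 0.0061 -0.0256  0.0097]
 [ 0.0336  0.0587  0.0372]]
bar ((-0.5293617248535156, -27.259553909301758), (43.57733154296875, 14.185053825378418), 74.04622650146484) [ 0.00082661 -0.02775032  0.03192775]
ctr [-3.52367546e-05 -2.79071846e-02] rad 0.03376520751634942
dots [106, 77, 45, 15, -15, -45, -76, -106]
0.03 ptr 80.1 0.0173
0.03 ptr 115.3 0.0041
0.03 ptr 87.3 0.0108
0.035 ptr 72.4 0.0172
0.035 ptr 81.3 0.0032
0.035 ptr 74.9 0.0105
side 78.2 0.0101
side 78.7 0.0203
side 101.0 0.0008
selector world foot [0.45418063 0.13274379 0.05244563] grip [0.44575826 0.12219326 0.07582832] axis [-0.3119398  -0.39076024  0.8660254 ] upslope [0.54029558 0.67681658 0.5       ]
```

Second click position (pointer at 75°, dots at 105/75/45/…), so the target is −45°. I'll write a helper that prints the row needed to reach a target pose.

```bash
cat >> h.py <<'E'
SY=np.radians(51.4); S=R.from_euler('z',SY).as_matrix(); O=np.array([.4823,.2127,0]); t30=np.radians(30)
ez=S@[-np.sin(t30),0,np.cos(t30)]; ex=S@[np.cos(t30),0,np.sin(t30)]; ey=S@[0,1,0]; FOOT=np.array([.4542,.1327,.0524])
def row(pos,z,y):
    z=np.array(z,float); z/=np.linalg.norm(z); y=np.array(y,float); y-=z*(y@z); y/=np.linalg.norm(y)
    T=np.c_[np.cross(y,z),y,z]; o=status.get_obs(); A=R.from_rotvec(o["orientation"]).as_matrix()
    print("row",R.from_matrix(A.T@T).as_rotvec().round(3),(A.T@(np.array(pos)-o["tcp_pos"])*1000).round(1))
def down(x,y,z,yawy): a=np.radians(yawy); row([x,y,z],[0,0,-1],[np.cos(a),np.sin(a),0])
def sel(h,ang): a=np.radians(ang); row(FOOT+ez*h,-ez,ex*np.cos(a)+ey*np.sin(a))
def st():
    o=status.get_obs(); A=R.from_rotvec(o["orientation"]).as_matrix()
    print("t",o["clock"],"tcp",o["tcp_pos"].round(4),"y",A[:,1].round(3),"z",A[:,2].round(3),"F",np.round(o["contact_force"],1),"w",o["grip_width"],"gf",o["gripper_force"],"j",np.round(o["joints"],2))
E
python3 -c "
from h import *
down(.35,-.30,.30,-20)"
```

```text
row [-0.002 -0.001 -0.789] [ 191.9 -255.5  -69.2]
```

```bash
python3 -m creep '0 0 -0.789 192 -255 -69 1;0 0 -0.789 192 -255 -69 1;0 0 -0.789 192 -255 -69 1;0 0 -0.789 192 -255 -69 1;0 0 -0.789 192 -255 -69 1;0 0 -0.789 192 -255 -69 1;0 0 -0.789 192 -255 -69 1;0 0 -0.789 192 -255 -69 1' && python3 -c "
from h import *
st(); sel(.13,-15)"
```

```text
clock: 1.1
tcp_pos: [0.3496, -0.3023, 0.2997]
orientation: [-2.575, -1.798, 0.001]
contact_force: [0.3, 0.1, -0.1]
grip_width: 0.0853
gripper_force: 0.0
t 1.1 tcp [ 0.3496 -0.3023  0.2997] y [ 0.939 -0.344 -0.001] z [-0.001  0.    -1.   ] F [ 0.3  0.1 -0.1] w 0.08534719657532044 gf 0.0 j [ 0.83  0.07 -0.27  1.94  0.02  1.13  0.21]
row [-0.398  0.373 -0.964] [382.8 -72.2 134.8]
```

```bash
python3 -m creep '-0.398 0.373 -0.964 383 -72 135 0;-0.398 0.373 -0.964 383 -72 135 0;-0.398 0.373 -0.964 383 -72 135 0;-0.398 0.373 -0.964 383 -72 135 0;-0.398 0.373 -0.964 383 -72 135 0;-0.398 0.373 -0.964 383 -72 135 0;-0.398 0.373 -0.964 383 -72 135 0;-0.398 0.373 -0.964 383 -72 135 0;-0.398 0.373 -0.964 383 -72 135 0;-0.398 0.373 -0.964 383 -72 135 0' && python3 -c "
from h import *
st(); sel(.13,-15); sel(.012,-15); save('top','pics/s1.png',(120,160,260,290),4)
save('side','pics/s2.png',(150,80,290,210),4)"
```

```text
clock: 2.35
tcp_pos: [0.4144, 0.0822, 0.1655]
orientation: [1.323, 2.619, 0.77]
contact_force: [0.5, 0.8, 0.7]
grip_width: 0.0431
gripper_force: 0.0
t 2.35 tcp [0.4144 0.0822 0.1655] y [0.723 0.493 0.484] z [ 0.314  0.39  -0.866] F [0.5 0.8 0.7] w 0.04309203464978711 gf 0.0 j [ 0.55  0.09 -0.61  2.42 -0.88  0.43  1.36]
row [0.001 0.002 0.001] [ 0.2 -1.   0.1]
row [0.001 0.002 0.001] [  0.4  -1.1 118.1]
```

View pics/s2.png

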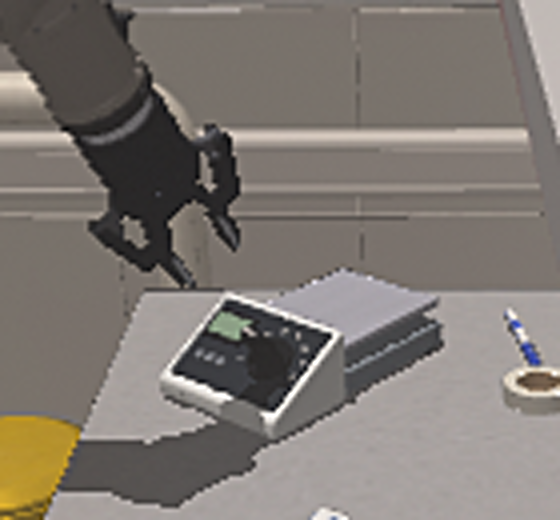

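The side view shows the hand tilted along the knob axis, about 12 cm off the selector, with the fingers part open. I'll go down and grip.

```bash
python3 -m creep '0 0 0 0 -1 40 0;0 0 0 0 -1 70 0;0 0 0 0 -1 90 0;0 0 0 0 -1 105 0;0 0 0 0 -1 113 0;0 0 0 0 -1 118 0;0 0 0 0 -1 118 0' 30 && python3 -c "
from h import *
st(); sel(.012,-15)"
```

```text
clock: 3.32
tcp_pos: [0.4547, 0.1245, 0.0747]
orientation: [1.325, 2.641, 0.763]
contact_force: [1.1, 0.0, -0.8]
grip_width: 0.0428
gripper_force: 0.0
t 3.325 tcp [0.4547 0.1245 0.0747] y [0.727 0.499 0.471] z [ 0.295  0.393 -0.871] F [ 1.1  0.  -0.8] w 0.04282546791529015 gf 0.0 j [ 0.29  0.38 -0.52  2.4  -1.37  0.17  1.81]
row [-0.014 -0.011  0.002] [ 3.7 -7.  10.5]
```

The arm ran into its j5 and j6 limits on the tilted approach, stopping about 13 mm off with no contact. I'll fit a rough kinematic model from the recorded states to choose a feasible grip tilt about the bar's side normal.

```bash
python3 -m creep '0 0 0 0 0 -50 0;0 0 0 0 0 -100 0;0 0 0 0 0 -100 0' >/dev/null
cat > kin.py <<'E'
from h import *
from itertools import product
from scipy.optimize import least_squares
LO=np.array([-2.96,-.34,-1.41,.24,-1.37,.17,-2.96]); HI=np.array([2.96,2.1,1.46,2.44,4.51,1.92,2.96])
o=status.get_obs()
Q=[[1.02989,.47774,.02235,1.55636,-.01153,1.10925,-.08309],[.83,.07,-.27,1.94,.02,1.13,.21],[.55,.09,-.61,2.42,-.88,.43,1.36],[.29,.38,-.52,2.4,-1.37,.17,1.81],o["joints"]]
X=[[.28289,-.61229,.23041],[.3496,-.3023,.2997],[.4144,.0822,.1655],[.4547,.1245,.0747],o["tcp_pos"]]
W=[[-3.06679,-.67425,.0007],[-2.575,-1.798,.001],[1.323,2.619,.77],[1.325,2.641,.763],o["orientation"]]
def fk(q,s,p):
    T=R.identity(); x=np.array([0,0,p[0]])
    L={2:(p[4],p[1]),4:(p[5],p[2]),6:(p[6],p[3])}
    for i,ax in enumerate("zyzyzyz"):
        T=T*R.from_euler(ax,s[i]*q[i])
        if i in L: x=x+T.apply([L[i][0],0,L[i][1]])
    return x,T
best=None
for s in product([1,-1],repeat=7):
    Ts=[fk(q,s,np.zeros(7))[1] for q in Q]; G=[T.inv()*R.from_rotvec(w) for T,w in zip(Ts,W)]
    e=max((G[0].inv()*g).magnitude() for g in G)
    if best is None or e<best[0]: best=(e,s,G[0])
e,s,G=best
f=least_squares(lambda p:np.ravel([fk(q,s,p)[0]-x for q,x in zip(Q,X)]),[.3,.4,.4,.25,0,0,0]); PAR=f.x
if __name__=="__main__":
    print(e,s,G.as_rotvec(),PAR.round(4),abs(f.fun).max())
def ik(pos,T,q0):
    c=[]
    for k in range(25):
        g=least_squares(lambda q:np.r_[(fk(q,s,PAR)[0]-pos)*10,(fk(q,s,PAR)[1]*G*T.inv()).as_rotvec()*2,.002*(q-q0)],np.clip(q0+np.random.default_rng(k).normal(0,.6*(k>0),7),LO+.01,HI-.01),bounds=(LO,HI))
        err=np.linalg.norm(g.fun[:6])
        c.append((err>.02,g.cost,err,g.x))
    c.sort(key=lambda a:a[:2]); return c[0][2],c[0][3]
def selT(bar,phi):
    a=np.radians(bar); b=ex*np.cos(a)+ey*np.sin(a); n=ex*np.sin(a)-ey*np.cos(a); ph=np.radians(phi)
    z=-ez*np.cos(ph)-b*np.sin(ph); return R.from_matrix(np.c_[np.cross(n,z),n,z])
E
cat > run.py <<'E'
from kin import *
q0=o["joints"]
for phi in(0,15,25,35):
    for bar in(75,45,15,-15,-45):
        T=selT(bar,phi); zz=T.as_matrix()[:,2]; pos=FOOT+ez*.030+zz*.0187
        err,q=ik(pos,T,q0); m=np.minimum(q-LO,HI-q); print(phi,bar,"err",round(err,3),"q",q.round(2),"margin",m.min().round(2))
E
python3 kin.py && timeout 500 python3 run.py
```

```text
0.010958907487961808 (-1, 1, -1, 1, -1, 1, -1) [-2.71143531e-06 -1.11205243e-05  1.57078816e+00] [ 0.1634  0.5721  0.4279  0.2411  0.0575 -0.0099  0.0321] 0.05514337620124743
0 75 err 0.0 q [ 0.73  0.59 -1.08  2.42  1.64  0.17 -1.13] margin 0.0
0 45 err 0.0 q [ 0.76  0.61 -1.08  2.42  1.59  0.17 -1.57] margin 0.0
0 15 err 0.0 q [ 0.79  0.63 -1.07  2.43  1.64  0.17 -2.1 ] margin 0.0
0 -15 err 0.029 q [ 0.81  0.64 -1.07  2.44  1.68  0.17 -2.64] margin 0.0
0 -45 err 0.149 q [ 0.42  0.43 -0.55  2.44 -1.37  0.17 -0.16] margin 0.0
15 75 err 0.062 q [ 0.21  0.36 -0.54  2.44  2.28  0.17 -1.94] margin 0.0
15 45 err 0.0 q [ 0.32  0.39 -0.63  2.41  1.4   0.17 -1.54] margin 0.0
15 15 err 0.0 q [-0.42  0.36  0.29  2.37 -0.92  0.29  0.27] margin 0.07
15 -15 err 0.0 q [-0.35  0.38  0.29  2.35 -0.92  0.44 -0.15] margin 0.09
15 -45 err 0.0 q [-0.23  0.41  0.23  2.37 -1.03  0.55 -0.49] margin 0.07
25 75 err 0.108 q [-0.51  0.33  0.2   2.44  2.53  0.17 -2.34] margin 0.0
25 45 err 0.0 q [-0.95  0.43  0.75  2.4  -1.09  0.17  0.79] margin 0.0
25 15 err 0.0 q [-0.8   0.44  0.69  2.32 -0.68  0.41 -0.01] margin 0.12
25 -15 err 0.0 q [-0.57  0.44  0.52  2.27 -0.68  0.6  -0.41] margin 0.17
25 -45 err 0.0 q [-0.35  0.45  0.37  2.28 -0.81  0.74 -0.69] margin 0.16
35 75 err 0.127 q [-1.07  0.46  0.76  2.44  2.66  0.17 -2.62] margin 0.0
35 45 err 0.0 q [-1.22  0.58  1.04  2.37 -0.87  0.23  0.49] margin 0.06
35 15 err 0.0 q [-1.04  0.57  0.96  2.26 -0.59  0.56 -0.12] margin 0.18
35 -15 err 0.0 q [-0.7   0.51  0.66  2.2  -0.52  0.77 -0.55] margin 0.24
35 -45 err 0.0 q [-0.41  0.51  0.45  2.2  -0.67  0.92 -0.8 ] margin 0.24
```

```bash
python3 - <<'E'
t=open("kin.py").read()
t=t.replace('L={2:(p[4],p[1]),4:(p[5],p[2]),6:(p[6],p[3])}','L={2:(p[4],p[1]),3:(p[5],0),4:(0,p[2]),5:(p[6],0),6:(0,p[3])}')
t=t.replace('range(25)','range(14)')
open("kin.py","w").write(t)
t=open("run.py").read().replace("(0,15,25,35)","(-30,-15,0,15,30)")
open("run.py","w").write(t)
E
python3 kin.py && timeout 500 python3 run.py
```

```text
0.010958907487961808 (-1, 1, -1, 1, -1, 1, -1) [-2.71143531e-06 -1.11205243e-05  1.57078816e+00] [ 0.1384  0.5482  0.4155  0.2363  0.0066 -0.0327 -0.0258] 0.053223820729044635
-30 75 err 0.0 q [ 0.27  0.5  -0.29  2.29 -1.09  0.78  1.75] margin 0.15
-30 45 err 0.0 q [ 0.87  0.8  -1.11  2.4  -1.37  0.23  1.57] margin 0.0
-30 15 err 0.447 q [ 0.94  0.85 -1.2   2.39 -1.37  0.17  1.12] margin 0.0
-30 -15 err 0.384 q [ 0.89  0.85 -1.19  2.44  3.14  0.34  2.36] margin 0.0
-30 -45 err 0.516 q [ 0.46  0.47 -0.74  2.44  3.14  0.39  1.51] margin 0.0
-15 75 err 0.0 q [ 0.18  0.41 -0.27  2.37 -1.28  0.52  1.83] margin 0.07
-15 45 err 0.073 q [ 0.7   0.59 -0.96  2.4  -1.37  0.17  1.43] margin 0.0
-15 15 err 0.311 q [ 0.7   0.56 -0.95  2.4  -1.37  0.17  0.91] margin 0.0
-15 -15 err 0.097 q [ 0.73  0.62 -1.01  2.44  3.14  0.24  2.16] margin 0.0
-15 -45 err 0.148 q [ 0.51  0.48 -0.79  2.44  3.14  0.25  1.53] margin 0.0
0 75 err 0.093 q [ 0.23  0.38 -0.47  2.4  -1.37  0.17  1.79] margin 0.0
0 45 err 0.0 q [ 0.79  0.7  -1.17  2.42  1.67  0.28 -1.63] margin 0.02
0 15 err 0.093 q [ 0.23  0.38 -0.47  2.4 
[... 196 characters left out ...]
.4   0.44 -0.74  2.44  2.2   0.26 -1.81] margin 0.0
15 45 err 0.0 q [ 0.32  0.41 -0.62  2.41  1.52  0.17 -1.64] margin 0.0
15 15 err 0.0 q [-0.49  0.36  0.28  2.38 -0.92  0.26  0.21] margin 0.06
15 -15 err 0.0 q [-0.44  0.37  0.29  2.34 -0.89  0.44 -0.28] margin 0.1
15 -45 err 0.0 q [-0.32  0.38  0.23  2.32 -0.97  0.56 -0.66] margin 0.12
30 75 err 0.01 q [-0.9   0.42  0.65  2.44  3.09  0.21 -2.96] margin 0.0
30 45 err 0.0 q [-1.11  0.51  0.88  2.4  -1.06  0.17  0.69] margin 0.0
30 15 err 0.0 q [-0.99  0.49  0.84  2.3  -0.62  0.47 -0.12] margin 0.14
30 -15 err 0.0 q [-0.69  0.45  0.58  2.22 -0.56  0.69 -0.58] margin 0.22
30 -45 err 0.0 q [-0.43  0.46  0.39  2.19 -0.7   0.85 -0.87] margin 0.25
```

```bash
python3 - <<'E'
t=open("kin.py").read()
t=t.replace('L={2:(p[4],p[1]),3:(p[5],0),4:(0,p[2]),5:(p[6],0),6:(0,p[3])}','L={0:(0,p[7],0),2:(p[4],p[8],p[1]),3:(p[5],0,0),4:(0,p[9],p[2]),5:(p[6],0,0),6:(0,0,p[3])}; x=x+np.r_[p[10:12],0]')
t=t.replace('T.apply([L[i][0],0,L[i][1]])','T.apply(L[i])')
t=t.replace('np.ravel([fk(q,s,p)[0]-x for q,x in zip(Q,X)])','np.r_[np.ravel([fk(q,s,p)[0]-x for q,x in zip(Q,X)]),.003*p[4:]]').replace("0,0,0]);","0,0,0,0,0,0,0,0]);").replace("abs(f.fun)","abs(f.fun[:15])")
open("kin.py","w").write(t)
E
python3 kin.py; python3 -c "
from h import *;st()"
```

```text
t 3.7 tcp [0.426  0.084  0.1647] y [0.725 0.499 0.475] z [ 0.301  0.391 -0.87 ] F [-0.8  0.2  0.3] w 0.04303304342489838 gf 0.0 j [ 0.1   0.08 -0.16  2.41 -0.93  0.47  1.39]Traceback (most recent call last):
  File "kin.py", line 18, in <module>
    Ts=[fk(q,s,np.zeros(7))[1] for q in Q]; G=[T.inv()*R.from_rotvec(w) for T,w in zip(Ts,W)]
        ~~^^^^^^^^^^^^^^^^^
  File "kin.py", line 11, in fk
    L={0:(0,p[7],0),2:(p[4],p[8],p[1]),3:(p[5],0,0),4:(0,p[9],p[2]),5:(p[6],0,0),6:(0,0,p[3])}; x=x+np.r_[p[10:12],0]
            ~^^^
IndexError: index 7 is out of bounds for axis 0 with size 7
```

```bash
sed -i 's/np.zeros(7)/np.zeros(12)/' kin.py; python3 kin.py
```

```text
0.010958907487961808 (-1, 1, -1, 1, -1, 1, -1) [-2.71143531e-06 -1.11205243e-05  1.57078816e+00] [ 0.2984  0.5566  0.4769  0.3456 -0.0098  0.0088 -0.0022 -0.0312 -0.0375
 -0.0026  0.0076  0.0038] 0.0028966568494336875
```

The model now fits to about 3 mm, with a lateral shoulder offset. I'll redo the tilt study.

```bash
timeout 560 python3 run.py
```

```text
-30 75 err 0.0 q [ 0.33  0.63 -0.28  2.18 -1.    0.79  1.75] margin 0.26
-30 45 err 0.0 q [ 0.54  0.69 -0.42  2.3  -1.37  0.71  1.73] margin 0.0
-30 15 err 0.167 q [ 1.13  1.05 -1.09  2.37 -1.37  0.17  1.43] margin 0.0
-30 -15 err 0.403 q [ 1.17  1.16 -1.18  2.44  3.19  0.21  2.73] margin 0.0
-30 -45 err 0.744 q [ 1.06  1.06 -1.39  2.44  2.13  0.48  2.96] margin 0.0
-15 75 err 0.0 q [ 0.29  0.49 -0.35  2.32 -1.21  0.49  1.83] margin 0.12
-15 45 err 0.0 q [ 0.72  0.63 -0.81  2.37 -1.37  0.25  1.57] margin 0.0
-15 15 err 0.204 q [ 0.85  0.69 -0.95  2.38 -1.37  0.17  1.1 ] margin 0.0
-15 -15 err 0.223 q [ 1.09  1.05 -1.41  2.44  1.87  0.42 -2.59] margin 0.0
-15 -45 err 0.34 q [ 0.95  0.87 -1.36  2.44  1.89  0.47  2.96] margin 0.0
0 75 err 0.0 q [ 0.82  0.67 -1.19  2.41  1.55  0.26 -1.  ] margin 0.03
0 45 err 0.0 q [ 0.83  0.68 -1.2   2.41  1.54  0.28 -1.52] margin 0.03
0 15 err 0.0 q [ 0.84  0.69 -1.22  2.41  1.54  0.3  -2.03] margin 0.03
0 -15 err 0.0 q [ 0.85  0.71 -1.24  2.41  1.54  0.31 -2.55] margin 0.03
0 -45 err 0.029 q [ 0.73  0.6  -1.07  2.43  1.75  0.17  2.96] margin 0.0
15 75 err 0.132 q [ 0.72  0.78 -1.41  2.44  1.67  0.78 -1.31] margin 0.0
15 45 err 0.0 q [ 0.25  0.4  -0.76  2.43  1.5   0.28 -1.79] margin 0.01
15 15 err 0.0 q [-0.7   0.35  0.4   2.39 -0.99  0.26  0.17] margin 0.05
15 -15 err 0.0 q [-0.58  0.39  0.38  2.33 -0.95  0.44 -0.29] margin 0.11
15 -45 err 0.0 q [-0.42  0.42  0.31  2.3  -1.04  0.57 -0.63] margin 0.14
30 75 err 0.207 q [ 0.41  0.84 -1.41  2.44  1.66  1.25 -1.59] margin 0.0
30 45 err 0.0 q [-1.03  0.38  0.46  2.44  0.85  0.19 -1.43] margin 0.0
30 15 err 0.0 q [-1.24  0.58  0.96  2.3  -0.77  0.53 -0.15] margin 0.14
30 -15 err 0.0 q [-0.85  0.52  0.66  2.18 -0.67  0.73 -0.6 ] margin 0.26
30 -45 err 0.0 q [-0.53  0.54  0.46  2.12 -0.79  0.88 -0.85] margin 0.32
```

```bash
cat > plan.py <<'E'
from kin import *
def plan(bar,q0,hh=.033,keep=.05):
    a=np.radians(bar); n=ex*np.sin(a)-ey*np.cos(a); G0=FOOT+ez*hh; best=None
    def f(q):
        x,T=fk(q,s,PAR); M=(T*G).as_matrix(); y,z=M[:,1],M[:,2]
        m=np.minimum(q-LO,HI-q); ti=np.arccos(np.clip(-z@ez,-1,1))
        return np.r_[(x-.0187*z-G0)*30,np.cross(y,n)*.7,max(0,-(y@n))*3,np.maximum(0,.2-m)*1.5,max(0,ti-.5)*1.5,keep*.1*(q-q0)]
    for k in range(6):
        g=least_squares(f,np.clip(q0+np.random.default_rng(k).normal(0,.4*(k>0),7),LO+.01,HI-.01),bounds=(LO,HI))
        if best is None or g.cost<best.cost: best=g
    q=best.x; x,T=fk(q,s,PAR); M=(T*G).as_matrix()
    print(bar,"q",q.round(2),"marg",np.minimum(q-LO,HI-q).min().round(2),"z",M[:,2].round(2),"mis",np.degrees(np.arcsin(np.linalg.norm(np.cross(M[:,1],n)))).round(1),"tilt",np.degrees(np.arccos(-M[:,2]@ez)).round(1))
    return q
if __name__=="__main__":
    q=o["joints"]
    for b in(75,45,15,-15,-45): q=plan(b,q)
    print("back"); 
    for b in(-15,15,45,75): q=plan(b,q)
E
timeout 500 python3 plan.py
```

```text
75 q [ 0.33  0.56 -0.31  2.24 -1.06  0.67  1.76] marg 0.2 z [ 0.04  0.67 -0.74] mis 0.0 tilt 23.6
45 q [ 0.99  0.9  -1.01  2.26 -0.58  0.37  0.99] marg 0.18 z [ 0.14  0.78 -0.6 ] mis 2.8 tilt 29.1
15 q [ 0.07  0.42 -0.66  2.24  0.68  0.59 -1.55] marg 0.2 z [ 0.12 -0.05 -0.99] mis 0.1 tilt 28.7
-15 q [ 0.29  0.5  -0.74  2.15  0.33  0.64 -1.56] marg 0.29 z [-0.05  0.12 -0.99] mis 0.0 tilt 27.3
-45 q [ 0.46  0.58 -0.78  2.1   0.04  0.66 -1.65] marg 0.34 z [-0.14  0.33 -0.93] mis 0.0 tilt 26.7
back
-15 q [ 0.3   0.5  -0.75  2.15  0.33  0.64 -1.56] marg 0.29 z [-0.05  0.13 -0.99] mis 0.0 tilt 26.8
15 q [ 0.11  0.43 -0.7   2.24  0.71  0.6  -1.58] marg 0.2 z [ 0.12 -0.05 -0.99] mis 0.0 tilt 28.5
45 q [ 0.42  0.64 -1.21  2.28  1.19  0.9  -1.6 ] marg 0.16 z [ 0.24 -0.1  -0.97] mis 7.2 tilt 29.3
75 q [ 0.99  0.89 -1.21  2.24  0.32  0.4   0.44] marg 0.2 z [ 0.08  0.64 -0.77] mis 0.0 tilt 20.3
```

Plan: for the first click, grip with the tool leaning left (z≈(.04,.67,−.74)) and twist about 30°. Then re-grip near vertical for the other three clicks.

```bash
cat >> h.py <<'E'
def grip(bar,z,back=0.,hh=.033):
    a=np.radians(bar); n=ex*np.sin(a)-ey*np.cos(a); z=np.array(z)/np.linalg.norm(z); row(FOOT+ez*hh+z*(.0187-back),z,n)
E
python3 -c "
from h import *
grip(75,(.04,.67,-.74),.08)"
```

```text
row [-0.012  0.406  0.002] [-18.8  -9.6  35.9]
```

```bash
python3 -m creep '-0.012 0.406 0 -19 -10 36 0;-0.012 0.406 0 -19 -10 36 0;-0.012 0.406 0 -19 -10 36 0;-0.012 0.406 0 -19 -10 36 0;-0.012 0.406 0 -19 -10 36 0' >/dev/null; python3 -c "
from h import *
st();grip(75,(.04,.67,-.74),.08);grip(75,(.04,.67,-.74))"
```

```text
t 4.325 tcp [0.4392 0.0812 0.1233] y [0.724 0.495 0.481] z [ 0.033  0.671 -0.741] F [ 0.4 -0.1 -0.3] w 0.042879955081842766 gf 0.0 j [ 0.25  0.42 -0.09  2.22 -0.97  0.88  1.7 ]
row [-0.005 -0.005  0.001] [-1.5  1.9 -3.9]
row [-0.005 -0.005  0.001] [-1.9  2.3 76.1]
```

```bash
python3 -m creep '0 0 0 -2 2 30 0;0 0 0 -2 2 55 0;0 0 0 -2 2 70 0;0 0 0 -2 2 76 0;0 0 0 -2 2 76 0;0 0 0 -2 2 76 -0.7;0 0 0 -2 2 76 -0.7;0 0 0 -2 2 76 -0.7' 20 >/dev/null; python3 -c "
from h import *
st();grip(75,(.04,.67,-.74)); save('top','pics/g1.png',(120,160,260,290),4); save('side','pics/g2.png',(190,120,290,210),6)"
```

```text
t 5.325 tcp [0.4452 0.1297 0.0666] y [0.725 0.494 0.48 ] z [ 0.034  0.67  -0.741] F [-3.7 -4.5  2.7] w 0.013397918922646627 gf 20.027964413166046 j [ 0.21  0.54 -0.17  2.24 -1.12  0.73  1.8 ]
row [-0.005 -0.004 -0.002] [2.1 1.2 1.4]
```

View pics/g2.png

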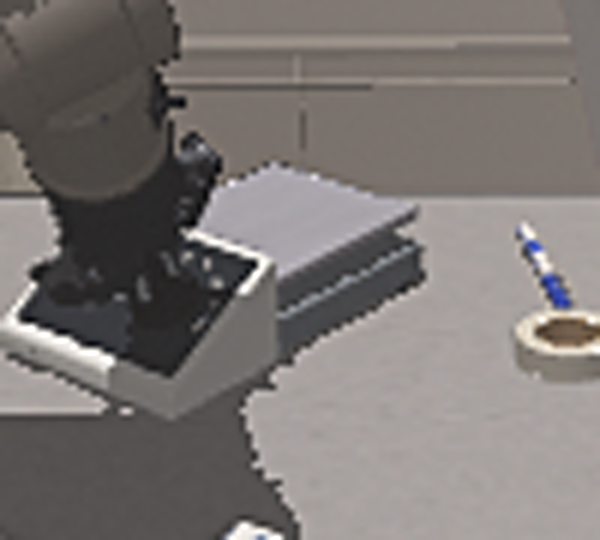

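Gripped: the opening is 13.4 mm at 20 N, and the hand straddles the bar over the skirt. Now the turn of about 30° for the first click.

```bash
cat >> h.py <<'E'
def turn(bar,z,frac=(1,)):
    A=R.from_rotvec(status.get_obs()["orientation"]); a=np.radians(bar); n=ex*np.sin(a)-ey*np.cos(a); z=np.array(z)/np.linalg.norm(z); y=n-z*(n@z); y/=np.linalg.norm(y)
    v=(A.inv()*R.from_matrix(np.c_[np.cross(y,z),y,z])).as_rotvec(); p=np.array([0,0,-18.7])
    for k in frac: print(k,(v*k).round(3),(p-R.from_rotvec(v*k).apply(p)).round(1),"mis",np.degrees(np.arcsin(z@n)).round(1))
E
python3 -c "
from h import *
turn(43,(.06,.70,-.71),(.33,.67,1))"
```

```text
0.33 [-0.015  0.008  0.168] [ 0.1  0.3 -0. ] mis -10.5
0.67 [-0.03   0.017  0.342] [ 0.2  0.6 -0. ] mis -10.5
1 [-0.044  0.025  0.511] [ 0.2  0.9 -0. ] mis -10.5
```

```bash
python3 -m creep '-0.008 0.004 0.085 0 0 0 -0.7;-0.015 0.008 0.168 0 0 0 -0.7;-0.022 0.012 0.255 0 0.5 0 -0.7;-0.03 0.017 0.342 0 0.5 0 -0.7;-0.037 0.021 0.43 0 1 0 -0.7;-0.044 0.025 0.511 0 1 0 -0.7;-0.044 0.025 0.511 0 1 0 -0.7;-0.044 0.025 0.511 0 1 0 -0.7' >/dev/null; python3 -c "
from h import *
st()
o=status.get_obs();y=R.from_rotvec(o['orientation']).as_matrix()[:,1];print('y panel ang',np.degrees(np.arctan2(y@ey,y@ex)))"
```

```text
t 6.425 tcp [0.4474 0.1304 0.0678] y [0.967 0.134 0.217] z [ 0.062  0.701 -0.71 ] F [-3.  -4.   5.5] w 0.013624282810792582 gf 65.62854428775609 j [ 0.18  0.55 -0.11  2.26 -1.22  0.78  1.4 ]
y panel ang -42.96355700416833
```

```bash
python3 -m creep '0 0 0 0 0 0 0;0 0 0 0 0 0 0;0 0 0 0 0 -20 0;0 0 0 0 0 -60 0;0 0 0 0 0 -120 0;0 0 0 0 0 -150 0;0 0 0 0 0 -150 0' >/dev/null
cat > bar.py <<'E'
from h import *
def bar():
    im,d=grab_frame("top"); P=cloud("top",d)[170:278,100:215].reshape(-1,3); g=(P-FOOT)@np.c_[ex,ey,ez]
    h=g[(g[:,2]>.022)&(g[:,2]<.045)&(np.hypot(g[:,0],g[:,1])<.03)]; c,s,a=cv2.minAreaRect((h[:,:2]*1000).astype(np.float32))
    print("bar angle",round((a if s[0]>s[1] else a+90),1),"ctr",np.round(c,1),np.round(s,1),len(h)); return im
if __name__=="__main__": bar(); st(); grip(45,(.24,-.1,-.97),.09)
E
python3 bar.py
```

```text
bar angle 43.5 ctr [-0.   0.9] [43.5 14.5] 109
t 7.35 tcp [0.4377 0.026  0.1739] y [0.967 0.135 0.216] z [ 0.061  0.701 -0.71 ] F [-0.8  0.7 -0.4] w 0.042701202780013346 gf 0.0 j [ 0.28  0.36  0.05  2.18 -0.92  1.07  1.2 ]
row [-0.058 -0.886  0.1  ] [57.3 -2.  87.1]
```

The bar now measures 43.5°, so one click is done. On to the near-vertical re-grip.

```bash
python3 -m creep '-0.058 -0.886 0.1 57 -2 87 0;-0.058 -0.886 0.1 57 -2 87 0;-0.058 -0.886 0.1 57 -2 87 0;-0.058 -0.886 0.1 57 -2 87 0;-0.058 -0.886 0.1 57 -2 87 0;-0.058 -0.886 0.1 57 -2 87 0;-0.058 -0.886 0.1 57 -2 87 0;-0.058 -0.886 0.1 57 -2 87 0' >/dev/null; python3 -c "
from h import *
st(); grip(45,(.24,-.1,-.97))"
```

```text
t 8.35 tcp [0.425  0.1282 0.1484] y [0.971 0.03  0.236] z [ 0.238 -0.101 -0.966] F [ 0.5 -0.5 -0.1] w 0.04267973820299206 gf 0.0 j [-0.71  0.13  0.12  2.31  0.37  0.59 -0.87]
row [-0.001  0.001  0.005] [-1.4  2.3 89.1]
```

```bash
python3 -m creep '0 0 0 -1 2 40 0;0 0 0 -1 2 65 0;0 0 0 -1 2 80 0;0 0 0 -1 2 89 0;0 0 0 -1 2 89 0' >/dev/null; python3 -c "
from h import *
st(); grip(45,(.24,-.1,-.97)); turn(15,(.12,-.05,-.99),(.33,.67,1))"
```

```text
t 8.975 tcp [0.4485 0.1173 0.0632] y [0.972 0.028 0.234] z [ 0.236 -0.099 -0.967] F [-0.5  0.2  0.3] w 0.04257916076629188 gf 0.0 j [-0.69  0.34  0.18  2.34  0.45  0.34 -0.93]
row [-0.003 -0.001  0.003] [ 0.7 -0.2  0.2]
0.33 [0.042 0.008 0.152] [ 0.2 -0.8 -0. ] mis 0.0
0.67 [0.085 0.016 0.309] [ 0.5 -1.5 -0.1] mis 0.0
1 [0.127 0.024 0.461] [ 1.  -2.2 -0.2] mis 0.0
```

```bash
python3 -m creep '0 0 0 0 0 0 -0.7;0 0 0 0 0 0 -0.7;0 0 0 0 0 0 -0.7;0.042 0.008 0.152 0 -1 0 -0.7;0.085 0.016 0.309 0.5 -1.5 0 -0.7;0.127 0.024 0.461 1 -2 0 -0.7;0.127 0.024 0.461 1 -2 0 -0.7;0.127 0.024 0.461 1 -2 0 -0.7' 20 >/dev/null; python3 -c "
from h import *
st(); turn(-15,(-.05,.12,-.99),(.2,.4,.6,.8,1));turn(-46,(-.14,.32,-.93))"
```

```text
t 9.975 tcp [0.4468 0.1182 0.064 ] y [ 0.894 -0.429  0.131] z [ 0.122 -0.049 -0.991] F [-5.   1.4  5. ] w 0.013352500235745888 gf 20.12055069208145 j [-0.56  0.35  0.12  2.27  0.14  0.44 -1.02]
0.2 [0.048 0.005 0.092] [ 0.1 -0.9 -0. ] mis 0.2
0.4 [0.097 0.01  0.185] [ 0.4 -1.8 -0.1] mis 0.2
0.6 [0.145 0.015 0.277] [ 0.6 -2.6 -0.2] mis 0.2
0.8 [0.194 0.02  0.369] [ 1.  -3.5 -0.4] mis 0.2
1 [0.242 0.025 0.461] [ 1.5 -4.2 -0.5] mis 0.2
1 [0.479 0.02  0.941] [ 4.2 -7.2 -2. ] mis 1.1
```

```bash
python3 -m creep '0.048 0.005 0.092 0 -1 0 -0.7;0.097 0.01 0.185 0.5 -2 0 -0.7;0.145 0.015 0.277 0.5 -2.5 0 -0.7;0.194 0.02 0.369 1 -3.5 -0.5 -0.7;0.242 0.025 0.461 1.5 -4 -0.5 -0.7;0.242 0.025 0.461 1.5 -4 -0.5 -0.7' >/dev/null; python3 -c "
from h import *
st(); turn(-47,(-.14,.32,-.93),(.2,.4,.6,.8,1))"
```

```text
t 10.725 tcp [0.4443 0.1205 0.0639] y [ 0.615 -0.779 -0.125] z [-0.05   0.12  -0.992] F [-3.5 -0.9  5.3] w 0.01335123867563165 gf 21.303807199001312 j [-0.33  0.4   0.02  2.18 -0.25  0.59 -1.  ]
0.2 [ 0.046 -0.     0.099] [ 0.  -0.9 -0. ] mis 1.5
0.4 [ 0.093 -0.001  0.199] [ 0.2 -1.7 -0.1] mis 1.5
0.6 [ 0.139 -0.001  0.298] [ 0.4 -2.6 -0.2] mis 1.5
0.8 [ 0.185 -0.001  0.398] [ 0.7 -3.4 -0.3] mis 1.5
1 [ 0.232 -0.002  0.497] [ 1.  -4.1 -0.5] mis 1.5
```

```bash
python3 -m creep '0.046 0 0.099 0 -1 0 -0.7;0.093 0 0.199 0 -1.5 0 -0.7;0.139 0 0.298 0.5 -2.5 0 -0.7;0.185 0 0.398 0.5 -3.5 -0.5 -0.7;0.232 0 0.497 1 -4 -0.5 -0.7;0.232 0 0.497 1 -4 -0.5 -0.7;0.232 0 0.497 1 -4 -0.5 0;0.232 0 0.497 1 -4 -0.5 0;0.232 0 0.497 1 -4 -0.5 0' >/dev/null; python3 -c "
from h import *
st()"; python3 -m creep '0 0 0 0 0 -20 0;0 0 0 0 0 -60 0;0 0 0 0 0 -120 1;0 0 0 0 0 -180 1;0 0 0 0 0 -180 1' >/dev/null
python3 - <<'E'
from h import *
from bar import bar
im=bar(); cv2.imwrite("pics/b2.png",cv2.resize(cv2.convertScaleAbs(im[200:280,140:220,::-1],alpha=1.5),None,fx=5,fy=5,interpolation=cv2.INTER_CUBIC))
st(); down(.466,-.275,.15,-98)
E
```

```text
t 11.85 tcp [0.4431 0.1251 0.0647] y [ 0.144 -0.929 -0.341] z [-0.139  0.323 -0.936] F [ 0.3 -0.4  0.3] w 0.04276810131727556 gf 0.0 j [-0.18  0.45  0.01  2.14 -0.55  0.72 -1.12]
bar angle 136.6 ctr [-2.1  1.6] [14.3 37.6] 79
t 12.525 tcp [0.4694 0.0661 0.235 ] y [ 0.144 -0.929 -0.341] z [-0.134  0.323 -0.937] F [-0.5 -0.1 -1.1] w 0.08519678321013972 gf 0.0 j [-0.14  0.23  0.12  1.96 -0.4   1.12 -1.22]
row [-0.333  0.133  0.304] [-58.2 345.4 -30.1]
```

View pics/b2.png

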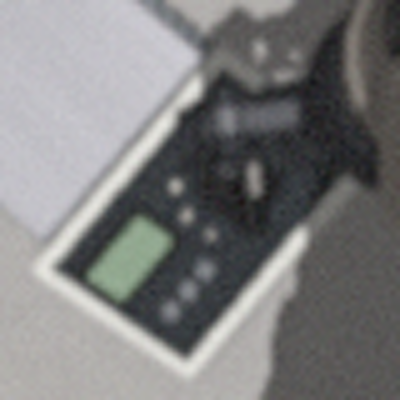

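The selector bar measures about −43° (136.6−180), which matches the −45° target. On to the carton.

```bash
python3 -m creep '-0.333 0.133 0.304 -58 345 -30 1;-0.333 0.133 0.304 -58 345 -30 1;-0.333 0.133 0.304 -58 345 -30 1;-0.333 0.133 0.304 -58 345 -30 1;-0.333 0.133 0.304 -58 345 -30 1;-0.333 0.133 0.304 -58 345 -30 1;-0.333 0.133 0.304 -58 345 -30 1;-0.333 0.133 0.304 -58 345 -30 1' >/dev/null
python3 - <<'E'
from h import *
from bar import bar
im=bar(); cv2.imwrite("pics/b3.png",cv2.resize(cv2.convertScaleAbs(im[200:280,140:220,::-1],alpha=1.5),None,fx=5,fy=5,interpolation=cv2.INTER_CUBIC))
st(); down(.466,-.275,.02,-98)
E
```

```text
bar angle 135.1 ctr [-0.8  0.2] [14.7 44.6] 103
t 13.575 tcp [ 0.4645 -0.272   0.1474] y [-0.136 -0.991 -0.001] z [-0.006  0.002 -1.   ] F [0.2 0.4 0.2] w 0.08518997323099327 gf 0.0 j [ 0.14  0.37  0.34  1.98 -0.16  0.83 -1.14]
row [-0.001  0.006  0.004] [  2.6   2.8 127.4]
```

View pics/b3.png

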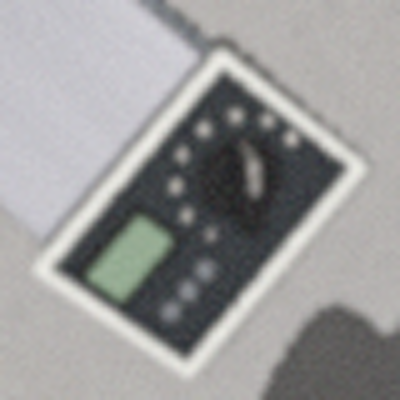

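The pointer line, tip at (240,145), aims at the 6th dot at (236,116). It started at the 2nd, so that is four clicks. Now I'll grasp the carton.

```bash
python3 -m creep '0 0.006 0 2.5 3 50 1;0 0.006 0 2.5 3 90 1;0 0.006 0 2.5 3 115 1;0 0.006 0 2.5 3 128 1;0 0.006 0 2.5 3 128 1;0 0.006 0 2.5 3 128 0;0 0.006 0 2.5 3 128 0;0 0.006 0 2.5 3 128 0;0 0.006 0 2.5 3 128 0' 40 >/dev/null; python3 -c "
from h import *
st()"; python3 -m creep '0 0 0 0 0 -20 0;0 0 0 0 0 -60 0;0 0 0 0 0 -120 0;0 0 0 0 0 -180 0;0 0 0 0 0 -180 0' 40 >/dev/null; python3 -c "
from h import *
st(); c=O+S@[.05,0,0]; print(c); down(c[0],c[1],.2,-38.6)"
```

```text
t 14.7 tcp [ 0.467  -0.2774  0.0215] y [-0.138 -0.99   0.   ] z [ 0.003 -0.001 -1.   ] F [-1.4  1.9  6.1] w 0.06345537219692436 gf 45.11200726032257 j [ 0.22  0.57  0.26  2.04 -0.26  0.56 -1.05]
t 15.325 tcp [ 0.4684 -0.2789  0.2052] y [-0.139 -0.99   0.003] z [ 0.011 -0.004 -1.   ] F [-0.1 -0.5 -3.6] w 0.06312999575150467 gf 46.40053331851959 j [ 0.12  0.3   0.37  1.92 -0.13  0.93 -1.16]
[0.51349398 0.25177602 0.        ]
row [ 0.008 -0.009 -1.036] [ -28.9 -531.8    3.6]
```

```bash
python3 -m creep '0.008 -0.009 -1.036 -29 -532 4 0;0.008 -0.009 -1.036 -29 -532 4 0;0.008 -0.009 -1.036 -29 -532 4 0;0.008 -0.009 -1.036 -29 -532 4 0;0.008 -0.009 -1.036 -29 -532 4 0;0.008 -0.009 -1.036 -29 -532 4 0;0.008 -0.009 -1.036 -29 -532 4 0;0.008 -0.009 -1.036 -29 -532 4 0;0.008 -0.009 -1.036 -29 -532 4 0;0.008 -0.009 -1.036 -29 -532 4 0' >/dev/null;  python3 - <<'E'
from h import *
st(); c=O+S@[.05,0,0]; down(c[0],c[1],.078,-38.6)
im,d=grab_frame("side"); o=im[110:200,180:290,::-1]; cv2.imwrite("pics/k1.png",cv2.resize(o,None,fx=5,fy=5,interpolation=cv2.INTER_CUBIC))
E
```

```text
t 16.575 tcp [0.5087 0.257  0.1941] y [ 0.785 -0.619 -0.012] z [-0.012  0.004 -1.   ] F [-1.2  0.  -3.2] w 0.06332027616813092 gf 46.42955839633942 j [-0.52  0.35 -0.07  1.84  0.02  0.96 -1.26]
row [-0.012  0.005  0.006] [ -0.6   8.4 116. ]
```

View pics/k1.png

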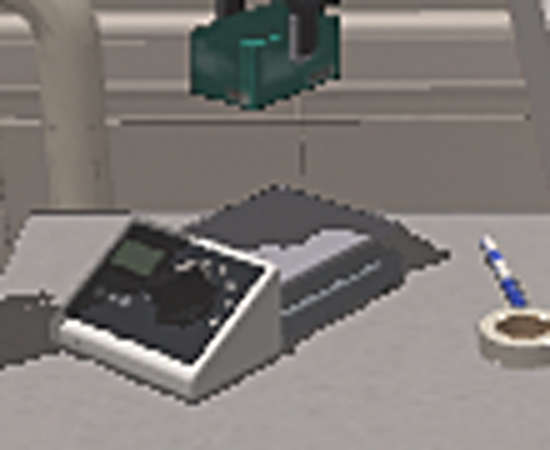

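The carton hangs level above the platform at (270,60) in the crop. I'll lower it.

```bash
python3 -m creep '-0.012 0.005 0.006 -0.5 8 50 0;-0.012 0.005 0.006 -0.5 8 85 0;-0.012 0.005 0.006 -0.5 8 105 0;-0.012 0.005 0.006 -0.5 8 105 0' >/dev/null;  python3 - <<'E'
from h import *
st(); c=O+S@[.05,0,0]; down(c[0],c[1],.077,-38.6)
E
```

```text
t 17.125 tcp [0.5139 0.2458 0.0887] y [ 0.777 -0.63   0.001] z [-0.001 -0.004 -1.   ] F [-0.1 -0.7 -3.4] w 0.06343929360024368 gf 46.29688024520874 j [-0.51  0.48 -0.06  1.92  0.04  0.74 -1.28]
row [ 0.001  0.004 -0.008] [ 4.4 -4.1 11.7]
```

```bash
python3 -m creep '0 0 0 4 -3 6 0;0 0 0 4 -3 9 0;0 0 0 4 -3 11 0;0 0 0 4 -3 12 0;0 0 0 4 -3 12 0' >/dev/null;  python3 - <<'E'
from h import *
st(); c=O+S@[.05,0,0]; down(c[0],c[1],.0765,-38.6)
E
```

```text
t 17.75 tcp [0.5157 0.2536 0.079 ] y [ 0.778 -0.628  0.003] z [ 0.003 -0.    -1.   ] F [ 0.2  0.7 -3.9] w 0.06339940573767396 gf 46.46784424781799 j [-0.52  0.5  -0.06  1.92  0.04  0.72 -1.29]
row [ 0.003 -0.002 -0.006] [-2.8 -0.6  2.5]
```

```bash
python3 -m creep '0.003 0 0 -1 0 1.5 0;0.003 0 0 -1 0 2.5 0;0.003 0 0 -1 0 3 0;0.003 0 0 -1 0 3 0' >/dev/null;  python3 - <<'E'
from h import *
st()
E
```

```text
t 18.25 tcp [0.515  0.2526 0.0766] y [ 0.778 -0.628 -0.   ] z [ 0.001  0.001 -1.   ] F [-3.5 -1.9  5.1] w 0.06366850707961035 gf 47.47249960899353 j [-0.52  0.5  -0.06  1.92  0.04  0.71 -1.28]
```

Touching down, with 5 N up on the tool. Release, rise, and measure the carton.

```bash
python3 -m creep '0 0 0 0 0 0 1;0 0 0 0 0 0 1;0 0 0 0 0 0 1;0 0 0 0 0 -30 1;0 0 0 0 0 -80 1;0 0 0 0 0 -140 1;0 0 0 0 0 -140 1' >/dev/null;  python3 - <<'E'
from h import *
st(); down(.503,-.118,.15,-31.5)
E
```

```text
t 19.125 tcp [0.5179 0.2543 0.2211] y [ 0.778 -0.628  0.003] z [ 0.009  0.007 -1.   ] F [ 0.3  0.3 -0.9] w 0.08543959011045886 gf 0.0 j [-0.52  0.32 -0.06  1.81  0.02  1.   -1.26]
row [ 0.004 -0.011 -0.13 ] [-299.8  222.2   68.5]
```

```bash
python3 -m creep '0 -0.011 -0.13 -300 222 68 0;0 -0.011 -0.13 -300 222 68 0;0 -0.011 -0.13 -300 222 68 0;0 -0.011 -0.13 -300 222 68 0;0 -0.011 -0.13 -300 222 68 0;0 -0.011 -0.13 -300 222 68 0;0 -0.011 -0.13 -300 222 68 0;0 -0.011 -0.13 -300 222 68 0' >/dev/null;  cat > kit.py <<'E'
from h import *
im,d=grab_frame("top"); P=cloud("top",d); m=(P[...,2]>.095)&(P[...,2]<.115)&(im[...,1].astype(int)>im[...,0]+20)
m[:, 230:]=False; p=P[m]; c,sz,a=cv2.minAreaRect((p[:,:2]*1000).astype(np.float32)); ctr=p[:,:2].mean(0)
print("kit",c,sz,a,"z",np.median(p[:,2]),"mean",ctr,"in plat frame",(S.T@(np.r_[np.array(c)/1000,0]-O))-[.05,0,0])
q=P[200:235,250:300].reshape(-1,3); q=q[(q[:,2]>.015)&(q[:,2]<.035)]; print("pack",len(q),cv2.minAreaRect((q[:,:2]*1000).astype(np.float32)) if len(q) else 0)
E
python3 - <<'E'
from h import *
import kit
st(); down(.503,-.118,.006,-31.5)
E
```

```text
kit (514.270751953125, 253.7213592529297) (102.53511047363281, 64.00455474853516) 51.093074798583984 z 0.10496336203127939 mean [0.51423669 0.25248052] in plat frame [0.00200493 0.00060659 0.        ]
pack 36 ((519.4502563476562, -86.22018432617188), (12.001119613647461, 27.94315528869629), 83.72734069824219)
t 20.175 tcp [ 0.4993 -0.1189  0.1469] y [ 0.854 -0.521 -0.002] z [-0.006 -0.007 -1.   ] F [ 0.9  1.3 -0.6] w 0.04274242690844054 gf 0.0 j [ 0.05  0.32  0.07  2.02 -0.02  0.81 -0.42]
row [-0.002  0.009  0.002] [  4.    3.  140.8]
```

The carton is within 2 mm of centre, flat, at 51.1°. Now grasp the pack.

```bash
python3 -m creep '0 0.009 0 4 3 60 0;0 0.009 0 4 3 105 0;0 0.009 0 4 3 130 0;0 0.009 0 4 3 139 0;0 0.009 0 4 3 139 0;0 0.009 0 4 3 139 -0.6;0 0.009 0 4 3 139 -0.6;0 0.009 0 4 3 139 -0.6;0 0.009 0 4 3 139 -0.6' 25 >/dev/null; python3 -c "
from h import *
st()"; python3 -m creep '0 0 0 0 0 -20 -0.6;0 0 0 0 0 -60 -0.6;0 0 0 0 0 -120 -0.6;0 0 0 0 0 -180 -0.6;0 0 0 0 0 -215 -0.6;0 0 0 0 0 -215 -0.6' >/dev/null; python3 -c "
from h import *
st(); down(.5142,.2532,.22,-38.9)"
```

```text
t 21.3 tcp [ 0.5042 -0.1192  0.0094] y [ 0.853 -0.522  0.001] z [ 0.001  0.    -1.   ] F [0.5 2.1 7.5] w 0.027866792255887982 gf 26.442651450634003 j [ 0.07  0.55  0.05  2.08 -0.05  0.51 -0.39]
t 22.05 tcp [ 0.505  -0.1198  0.2266] y [ 0.853 -0.522  0.005] z [ 0.006 -0.    -1.   ] F [ 0.1 -0.3 -2.1] w 0.027783260912287822 gf 25.499659180641174 j [ 0.04  0.22  0.09  1.94 -0.02  0.98 -0.41]
row [ 0.005 -0.003  0.129] [ 322.8 -187.1    6.5]
```

```bash
python3 -m creep '0 0 0.129 323 -187 6 -0.6;0 0 0.129 323 -187 6 -0.6;0 0 0.129 323 -187 6 -0.6;0 0 0.129 323 -187 6 -0.6;0 0 0.129 323 -187 6 -0.6;0 0 0.129 323 -187 6 -0.6;0 0 0.129 323 -187 6 -0.6;0 0 0.129 323 -187 6 -0.6;0 0 0.129 323 -187 6 -0.6' >/dev/null; python3 -c "
from h import *
st(); down(.5142,.2532,.13,-38.9)"
```

```text
t 23.175 tcp [0.5125 0.2517 0.2166] y [ 0.777 -0.629 -0.001] z [-0.002 -0.001 -1.   ] F [ 0.1 -0.5 -0.4] w 0.027690614655485047 gf 25.467458367347717 j [-0.49  0.33 -0.1   1.82  0.04  1.   -1.28]
row [-0.001  0.002 -0.002] [ 2.4  0.4 86.6]
```

```bash
python3 -m creep '0 0 0 2 0.5 50 -0.6;0 0 0 2 0.5 80 -0.6;0 0 0 2 0.5 87 -0.6;0 0 0 2 0.5 87 -0.6;0 0 0 2 0.5 87 -0.6' >/dev/null; python3 -c "
from h import *
st(); down(.5142,.2532,.1148,-38.9)"
```

```text
t 23.8 tcp [0.5151 0.2553 0.1318] y [ 0.778 -0.628  0.   ] z [ 0.001  0.002 -1.   ] F [ 0.6 -0.8 -0.8] w 0.02802268082372759 gf 25.4395392537117 j [-0.49  0.43 -0.1   1.89  0.05  0.83 -1.3 ]
row [ 0.    -0.002  0.   ] [-2.2  0.6 17. ]
```

```bash
python3 -m creep '0 0 0 -1 0.5 8 -0.6;0 0 0 -1 0.5 13 -0.6;0 0 0 -1 0.5 15 -0.6;0 0 0 -1 0.5 16.5 -0.6;0 0 0 -1 0.5 17 -0.6;0 0 0 -1 0.5 17 -0.6' >/dev/null; python3 -c "
from h import *
st(); down(.5142,.2532,.1148,-38.9)"
```

```text
t 24.55 tcp [0.5135 0.2538 0.1149] y [ 0.779 -0.628 -0.001] z [-0.001 -0.    -1.   ] F [-7.1 -2.9 13.6] w 0.02757065813857116 gf 27.284405529499054 j [-0.49  0.45 -0.1   1.9   0.06  0.79 -1.3 ]
row [-0.001  0.001  0.001] [-0.   0.9  0.1]
```

```bash
python3 -m creep '0 0 0 0 0 -0.5 0;0 0 0 0 0 -0.5 0;0 0 0 0 0 -0.5 0;0 0 0 0 0 -20 0;0 0 0 0 0 -60 0;0 0 0 0 0 -120 0;0 0 0 0 0 -120 0' >/dev/null; python3 -c "
from h import *
st(); down(.45,-.05,.25,-38)"
```

```text
t 25.425 tcp [0.5167 0.2555 0.2383] y [ 0.778 -0.628  0.002] z [ 0.007  0.005 -1.   ] F [ 0.3 -0.1  0.7] w 0.04284621010116184 gf 0.0 j [-0.49  0.31 -0.1   1.79  0.03  1.04 -1.28]
row [ 0.003 -0.009 -0.015] [-279.6  139.9  -13.8]
```

```bash
python3 -m creep '0 0 0 -280 140 -14 0;0 0 0 -280 140 -14 0;0 0 0 -280 140 -14 0;0 0 0 -280 140 -14 0;0 0 0 -280 140 -14 0;0 0 0 -280 140 -14 0;0 0 0 -280 140 -14 0;0 0 0 -280 140 -14 0' >/dev/null
python3 - <<'E'
from h import *
from bar import bar
im=bar(); im,d=grab_frame("top"); P=cloud("top",d)[150:260,90:230].reshape(-1,3)
for nm,l,h in(("pack",.12,.14),("kit",.095,.115)):
    p=P[(P[:,2]>l)&(P[:,2]<h)]; c,sz,a=cv2.minAreaRect((p[:,:2]*1000).astype(np.float32)); print(nm,len(p),np.round(c,1),np.round(sz,1),round(a,1),np.percentile(p[:,2],[5,50,95]).round(4),"plat",(S.T@(np.r_[np.array(c)/1000,0]-O)-[.05,0,0]).round(4))
cv2.imwrite("pics/end.png",cv2.resize(im[120:280,90:230,::-1],None,fx=3.6,fy=3.6)); st()
E
```

```text
bar angle 133.5 ctr [-1.   0.3] [14.9 44.8] 103
pack 372 [512.  255.9] [79.1 27.9] 51.3 [0.1259 0.1296 0.1327] plat [0.0023 0.0037 0.    ]
kit 681 [513.7 255.2] [103.1  66.9] 51.4 [0.1    0.105  0.1082] plat [0.0028 0.002  0.    ]
t 26.525 tcp [ 0.4474 -0.0507  0.247 ] y [ 0.78  -0.625 -0.001] z [-0.001  0.    -1.   ] F [-0.   0.8  0.1] w 0.0425343142231763 gf 0.0 j [-0.1   0.08  0.08  2.05 -0.01  1.01 -0.69]
```

View pics/end.png

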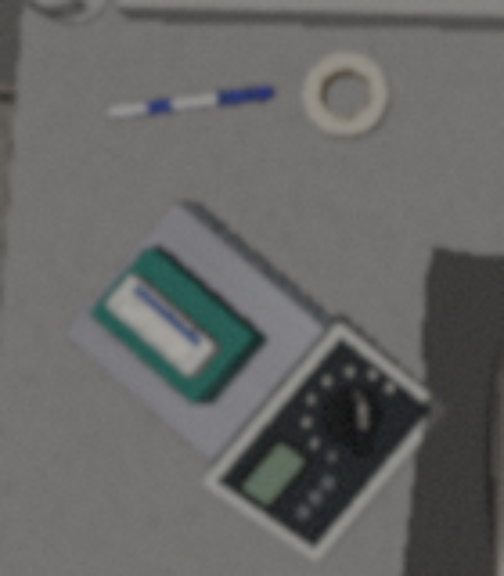

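The picture shows the pack (160,325) centred lengthwise on the carton (180,325) on the platform. The selector is at the 6th dot, and the pen and tape are in place. Measured offsets are within 3 mm, so I'm handing in.

```bash
python3 -c "
from bench import r
print(r.hand_in())"
```

```text
the job is handed in; nothing more can be done
None
```

The job is handed in: the selector sits four clicks clockwise (2nd to 6th dot), and the carton and pack measured within about 4 mm of centre, flat and lengthwise; the hand-in returned no verdict.

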